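Pack two spotting tiles and hold one flush for the picture

ROBOT

A 6-joint arm with a two-finger parallel gripper is mounted at the origin on the work surface. World frame = base frame: x ahead of the robot, y to its left, z up, the work surface at z = 0. Lengths are in mm, angles in rad, forces in N, time in s.
With the tool pointing down it reaches from about 275 to 750 mm from the base axis. Payload 10.2 kg.
Tool frame: the origin (TCP) lies midway between the tips of the shut fingers; the grasp point (between the pads) lies 19 mm behind it; z points along the fingers, y is the line along which they close (so a half turn about z gives the same grasp; the last joint's range is limited). The gripper opens to 85 mm and grips with 20 to 120 N. Pads are 22 mm wide; open, the fingers measure 114 mm over their backs; the gripper's body (76 mm by 85 mm) begins 54 mm behind the grasp point. The pads swing forward as they close: fully open they stand 13 mm farther back than shut.
Start: joints at [1.028, 0.313, 1.498, -0, 1.331, -0.223], TCP at [165.061, 498.384, 231.294] pointing down, gripper open.
Joint ranges: [-2.94, 2.94], [-0.97, 2.17], [0.19, 2.56], [-1.23, 4.37], [0.02, 3.11], [-2.88, 2.88]. Speed limits (rad/s): [2.39, 2.39, 3.01, 3.14, 3.14, 3.14].

INTERFACE

Orientations are given as a unit quaternion [w, x, y, z].
In Python, from rig import ctrl gives the robot as it stands.
- The arm moves only by the tool send_rows, never from a script. Its argument "targets" is a list of rows, each an object with "offset": the shift along the world's x, y, z in cm, a list of three; "spin": the turn about the world's z in rad. A call has 1 to 8 rows; each row is the pose to reach, as a shift and turn from the pose commanded when the call began; what a row does not reach only later rows make up. A row lasts 1/12 s, in which the tool goes at most 41.7 mm and 7.16 degrees, less where a joint would pass 70% of its speed; a pose out of reach is approached as far as the arm can. A call with a gripper value outside its range is refused whole. "grip" is the opening, from 0 (shut) to 1 (fully open), set as the call begins (left out, the last holds). The fingers move at their own pace and stop on an object; "squeeze" is the grip in N (left out, the last holds). Time passes only in rows, so rows that repeat a pose let the fingers close. It gives the time, the measured TCP pose, the force, the opening and the grip force at its end, in the units of the state.
- ctrl.sense(): the state, without advancing time (a new reading comes with each control period).
- ctrl.capture(name): name is "scene" or "top" or "wrist"; returns (picture, depth): 480x640x3 uint8, red, green, blue; 480x640 float32, mm along the optical axis (not along the pixel's ray), 0 where there is no reading.
- ctrl.calibration(name): a dict with "fx", "fy", "cx", "cy" (pixels), "k1" (the pictures are not rectified: a ray, as slopes to the right and down, at radius r is drawn at 1 + k1 r^2 times it, then the intrinsics apply), "view" (4x4, takes a point from world to camera coordinates); the wrist camera has in their place "mount" (4x4, takes a point from camera to tool coordinates, whose origin is the TCP and whose axes are the flange's). Camera axes: x right, y down, z forward; pixel columns grow to the right and rows downward; lengths in mm; the calibration is good to about 2 mm. A picture is of the moment at which its call begins: read the wrist's pose just before it. calibration takes no time and is no camera call.
- ctrl.finish_job(): hands the job in; it is judged then, once.
Trained networks look in the newest picture that a camera, given by its name, has taken for a name from the list of things; names that differ only in an ending like _2 or _b are one class to them, and where a whole thing is asked for, a point or a joint stands for the part that bears it (a point fixed in the world has none). Each returns a list of dicts, best first, with "conf" (0 to 1); they miss things now and then, are a little off and sometimes report something else, mostly with a low value. They report only what shows in the picture. A call takes as long as a camera call. They do not tell look-alikes from the thing itself.
- ctrl.search_frame(camera, query): "box" ([left, top, right, bottom] in pixels, round what is visible of it).
- ctrl.place_of(camera, query): "uv" ([column, row] in pixels: a listed point, or the origin of a listed thing).
The state is a dict: "time_s": time; "joints": joint angles; "dq": joint speeds; "tau": joint torques, N m; "eef_pos": TCP position; "ee_rot": TCP orientation; "force": force on the tool from outside, world axes, zero at the start; "wrist_torque": the same for the moment, N m; "grip_width": opening from 0.0 (shut) to 1.0 (fully open); "grip_force": force on a finger pad.
Only numpy, scipy, OpenCV 4.12 (cv2) and the standard library are available. Lean on these libraries where they do the work, as an engineer would, in place of code of your own. Each camera call takes 0.05 s, during which the arm holds its last target. There are 200 camera calls.

TASK

The two spotting tiles in the imaging tray each have a spacer of their own colour on the bench: first stand the green spacer upright in the gap in front of the green tile, right down on the tray floor, and let go of it. Then slide the thicker yellow spacer right down into the gap in front of the yellow tile, the only gap wide enough for it, and push that tile back with it until it is flush against the black back stop. Finish while still gripping the yellow spacer and holding the tile firmly pressed against the stop (about 10 N); leave everything else on the bench where it is.

Things in the scene. Friction and masses are not known exactly. Their poses are not given: they have to be found in the camera images.
- tray: Aluminium tray bolted to the bench, 132 (x) x 192 (y) mm. Origin: centre of underside; x points from front rail to back stop. Floor 6 mm thick; rail, walls, divider and stop rise 18 mm above it. Two open bays centred at y = +46 and -46 mm, each 84 mm wide, 116 mm long (inner faces of rail and stop at x = -58, +58). Each holds one tile, either colour; the gap is between tile and front rail.
- back_stop: Black bar along the back of both bays, 8 mm thick, 18 mm tall. Origin: middle of its length, on the inner face that tiles are pressed against, at the level of the tray floor (x = 58, z = 6 mm in the tray's frame); same axes as the tray.
- green_tile: White ceramic tile with a green border, 90 (its x) x 76 (y) mm, 14 thick, about 200 g, flat and loose in one bay. Origin: underside, middle of its BACK edge; x points to the back stop, so its front edge is at x = -90 mm. It starts 4 to 8 mm short of the stop, leaving a gap of 18 to 22 mm in front (26 at most).
- yellow_tile: White ceramic tile with a yellow border, 72 (its x) x 76 (y) mm, 14 thick, about 160 g, flat and loose in the other bay. Origin: underside, middle of its BACK edge; x points to the back stop, front edge at x = -72 mm. It starts 4 to 8 mm short of the stop, leaving a gap of 36 to 40 mm in front (44 when flush). Slides when pushed with about 1 to 2 N.
- green_spacer: Green plastic spacer standing on the bench, an upside-down T, 14 mm thick (its x) all over, about 60 g: a foot 60 mm long (y), 30 mm tall, and on its middle a handle 24 mm long (y) that reaches 69 mm above the underside. Origin: middle of the handle, 50 mm above the underside; z up. Alike from both sides.
- yellow_spacer: Yellow plastic spacer standing on the bench, same shape but 30 mm thick (its x), about 120 g, too thick for the green tile's gap: foot 60 mm long (y), 30 mm tall, handle 24 mm long (y) that reaches 69 mm above the underside. Origin: middle of the handle, 50 mm above the underside; z up. Alike from both sides.
- stain_bottle: Bystander to leave alone: amber stain bottle with black cap, 48 mm across, about 95 mm tall. Origin: centre of its underside.
- sample_pot: Bystander to leave alone: clear sample pot with red lid, 54 mm across, 65 mm tall. Origin: centre of its underside.
- petri_dishes: Bystander to leave alone: two stacked glass petri dishes with white rims, 91 mm across, 30 mm tall. Origin: centre of its underside.
- beaker: Bystander to leave alone: glass beaker, 64 mm across, 80 mm tall. Origin: centre of its underside.
- slide_box: Bystander to leave alone: flat blue slide box, 85 x 100 mm, 28 mm tall. Origin: centre of its underside.
- tally_counter: Bystander to leave alone: small round steel tally counter, 44 mm across, 30 mm tall. Origin: centre of its underside.
Not all that is in view belongs to the job. What is shaped like the yellow_tile but pink is not meant.

How it is judged (in metres and radians):
On the way, in this order (a step that is already met when the one before it is completed fails the run):
1. the green spacer stands on the tray floor in the gap in front of the green tile, let go (x of green_spacer in the frame of green_tile between -0.112 and -0.094 m and y of green_spacer in the frame of green_tile between -0.025 and 0.025 m and z of green_spacer in the frame of tray between 0.05 and 0.062 m and angle between green_spacer's own z axis and vertical below 0.15 rad and angle between the y axis of green_spacer and the y axis of green_tile, either way round below 0.2 rad and contact force between the fingers and green_spacer below 0.1 N), for 0.2 s.
2. the yellow spacer is down in the gap in front of the yellow tile (x of yellow_spacer in the frame of yellow_tile between -0.104 and -0.084 m and y of yellow_spacer in the frame of yellow_tile between -0.025 and 0.025 m and z of yellow_spacer in the frame of tray between 0.05 and 0.064 m and angle between yellow_spacer's own z axis and vertical below 0.15 rad and angle between the y axis of yellow_spacer and the y axis of yellow_tile, either way round below 0.2 rad), for 0.1 s.
At the end, for the whole second after the job is handed in: Green spacer stands let go before the green tile; yellow spacer is gripped before the yellow tile; within 6 and 8 mm of the tray floor, upright to 0.15 rad. Yellow tile within 2 mm and 0.035 rad of flush, pressed on the stop with over 3 N (all of step 1 and all of step 2 and x of yellow_tile in the frame of back_stop above -0.002 m and angle between the x axis of yellow_tile and the x axis of back_stop, either way round below 0.035 rad and contact force between yellow_tile and back_stop above 3 N and contact force between yellow_spacer and yellow_tile above 3 N and contact force between the fingers and yellow_spacer above 3 N); the arm keeps its last pose, push and grip.
It fails at once if a bystander is shifted by more than 30 mm or tipped over (distance of any of stain_bottle, sample_pot, petri_dishes, beaker, slide_box, tally_counter from where it was at the start of the episode above 0.03 m or angle between any of stain_bottle, sample_pot, petri_dishes, beaker, slide_box, tally_counter's own z axis and vertical above 0.5 rad).
It fails at once if a tile is lifted or tipped out of its bay (z of any of green_tile, yellow_tile in the frame of tray above 0.025 m or angle between any of green_tile, yellow_tile's own z axis and vertical above 0.3 rad).
It also fails if it takes over 54 s, if anything falls off the work surface, if the arm or the gripper's body presses on something with over 40 N, if the wrist force passes 120 N, or if a joint passes its speed limit or range.

## Working session

There is one attempt and no reset: what is moved stays moved. The work goes in short steps, Python scripts to look and compute and a tool call to move; the robot and the scene stay as the last step left them, time stands still between calls to the robot, and variables do not carry over. Pictures are saved under pics/ and viewed, at most 10 in all, crops included, and the job is handed in when it is done.

Besides the shell and the picture viewer there is one more tool, called after "Emit:" as name(argument=value, ...), one argument or row to a line, values as JSON. send_rows: Moves the arm, as the interface text tells. Its arguments: {"type":"object","properties":{"targets":{"type":"array"},"grip":{"type":"number"},"squeeze":{"type":"number"}},"required":["targets"]}

```bash
ls; mkdir -p pics
cat > h.py <<'E'
from rig import ctrl
import numpy as np, cv2
from scipy.spatial.transform import Rotation as R
def ext(name,st=None):
    c=ctrl.calibration(name)
    if 'view' in c: T=np.linalg.inv(np.array(c['view']))
    else:
        q=st['ee_rot']; W=np.eye(4); W[:3,:3]=R.from_quat([q[1],q[2],q[3],q[0]]).as_matrix(); W[:3,3]=st['eef_pos']
        T=W@np.array(c['mount'])
    return c,T
def ray(name,uv,st=None):
    c,T=ext(name,st); uv=np.atleast_2d(np.asarray(uv,float))
    K=np.array([[c['fx'],0,c['cx']],[0,c['fy'],c['cy']],[0,0,1]])
    p=cv2.undistortPoints(uv[:,None],K,np.array([c['k1'],0,0,0.]))[:,0]
    d=np.c_[p,np.ones(len(p))]
    return T[:3,3],d@T[:3,:3].T
def at_z(name,uv,z,st=None):
    o,d=ray(name,uv,st); return o+d*((z-o[2])/d[:,2])[:,None]
def cloud(name,depth,st=None):
    v,u=np.mgrid[0:480,0:640]; o,d=ray(name,np.c_[u.ravel(),v.ravel()],st)
    return (o+d*depth.reshape(-1,1)).reshape(480,640,3)
E
python3 - <<'E'
from h import *
print(ctrl.sense())
for n in ['scene','top']:
    p,d=ctrl.capture(n); cv2.imwrite(f'pics/{n}0.png',p[:,:,::-1]); np.savez(f'{n}0.npz',p=p,d=d)
    for q in ['green_spacer','yellow_spacer','green_tile','yellow_tile','tray','back_stop']:
        r=ctrl.place_of(n,q); print(n,q,[(np.round(x['uv']).tolist(),round(x['conf'],2)) for x in r[:3]])
    print(np.round(ext(n)[1],3).tolist())
E
```

```text
pics
{'time_s': 0.0, 'joints': array([ 1.02760294e+00,  3.13454627e-01,  1.49846587e+00,  9.07222743e-06,
        1.33098897e+00, -2.23427496e-01]), 'dq': array([-0.00155301, -0.00056947, -0.00142177,  0.00126542, -0.00101124,
       -0.00128507]), 'tau': array([ 3.81892633e-04, -4.12261927e+01, -2.59741634e+01, -1.31702263e-04,
        4.19246338e-03,  1.58667660e-05]), 'eef_pos': array([164.91363947, 498.14741469, 230.7218714 ]), 'ee_rot': array([-2.50325865e-04,  1.59203676e-01,  9.87245540e-01, -6.08981188e-04]), 'force': array([0.20279125, 0.70589702, 0.1240548 ]), 'wrist_torque': array([-0.04453487, -0.00642096,  0.02253075]), 'grip_force': 0.0, 'grip_width': 0.9995049942826558}
scene green_spacer [([446.0, 217.0], 0.86)]
scene yellow_spacer [([255.0, 185.0], 0.89)]
scene green_tile [([327.0, 281.0], 0.79), ([282.0, 317.0], 0.58)]
scene yellow_tile [([292.0, 274.0], 0.85), ([360.0, 326.0], 0.64)]
scene tray [([311.0, 267.0], 0.67)]
scene back_stop [([309.0, 281.0], 0.9), ([285.0, 318.0], 0.44), ([312.0, 266.0], 0.4)]
[[-0.3, 0.75, -0.589, 1321.558], [0.954, 0.231, -0.192, 240.29], [-0.009, -0.619, -0.785, 1025.065], [0.0, 0.0, 0.0, 1.0]]
top green_spacer [([335.0, 156.0], 0.71), ([179.0, 318.0], 0.62)]
top yellow_spacer [([432.0, 307.0], 0.63), ([525.0, 264.0], 0.43)]
top green_tile [([306.0, 206.0], 0.78)]
top yellow_tile [([340.0, 205.0], 0.81), ([255.0, 166.0], 0.76)]
top tray [([326.0, 227.0], 0.91), ([336.0, 155.0], 0.33)]
top back_stop [([323.0, 200.0], 0.55), ([327.0, 224.0], 0.52)]
[[0.016, -0.983, 0.182, 410.82], [-1.0, -0.019, -0.016, 2.989], [0.019, -0.182, -0.983, 1035.376], [0.0, 0.0, 0.0, 1.0]]
```

View pics/scene0.png

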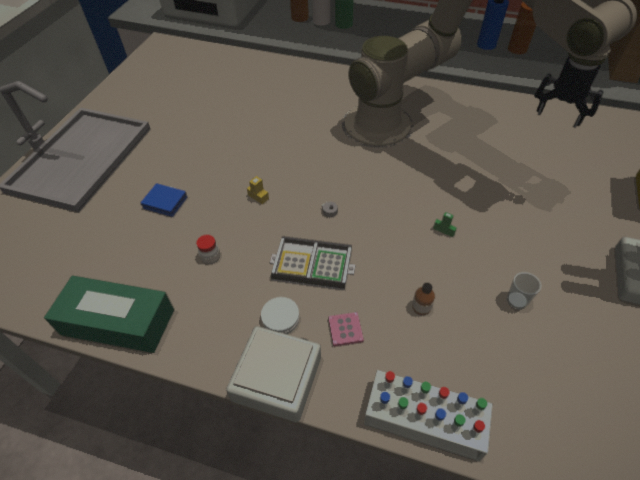

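View pics/top0.png

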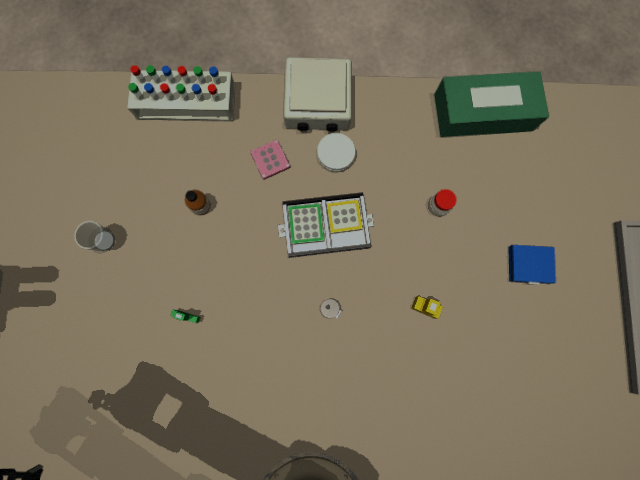

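The scene view shows the green spacer at (446,222), the yellow spacer at (257,188), the tray at (312,262), and the pink decoy at (345,328). In the top view they are at (185,316), (428,307) and (327,225). The green tile is in the left bay and the yellow tile in the right one.

Run:
```python
from h import *
from rig import ctrl
print({k:(np.array(v).round(3).tolist()) for k,v in ctrl.calibration('wrist').items()})
for n in ['top','scene']:
    z=np.load(n+'0.npz'); C=cloud(n,z['d']); hsv=cv2.cvtColor(z['p'],cv2.COLOR_RGB2HSV)
    H,S,V=[hsv[...,i].astype(int) for i in range(3)]
    boxes={'g':(160,300,215,330),'y':(405,290,450,325)} if n=='top' else {'g':(425,205,465,240),'y':(240,170,275,205)}
    print(n,'bench z',np.median(C[230:250,230:260,2]) )
    for k,b in boxes.items():
        m=np.zeros(H.shape,bool); m[b[1]:b[3],b[0]:b[2]]=1
        m&=(S>110)&(V>50)&((abs(H-60)<20) if k=='g' else (abs(H-27)<10))&(z['d']>0)
        P=C[m]; hi=P[P[:,2]>55]; lo=P[(P[:,2]>20)&(P[:,2]<36)]
        f=P[P[:,2]>15][:,:2]; u,s,vt=np.linalg.svd(f-f.mean(0),full_matrices=False)
        print(k,len(P),'zmax',P[:,2].max().round(1),'top',hi.mean(0).round(1),len(hi),'foot',np.round(lo.mean(0),1),len(lo),'ydir',vt[0].round(3),'ext',np.ptp((f-f.mean(0))@vt.T,axis=0).round(1))
    if n=='top':
        for k,h in (('green',60),('yellow',27)):
            m=np.zeros(H.shape,bool); m[195:258,280:372]=1
            m&=(S>110)&(abs(H-h)<12); m=cv2.morphologyEx(m.astype(np.uint8),cv2.MORPH_OPEN,np.ones((1,1)))>0
            v,u=np.nonzero(m); r=cv2.minAreaRect(np.c_[u,v].astype(np.float32)); b=cv2.boxPoints(r)
            print(k,at_z('top',b,20).round(1).tolist(), at_z('top',[r[0]],20).round(1))
```

```text
{'fx': 348.196, 'fy': 348.196, 'cx': 321.512, 'cy': 237.762, 'k1': -0.009, 'mount': [[-0.001, -0.95, -0.312, 78.87], [1.0, -0.001, -0.001, 0.047], [0.001, -0.312, 0.95, -142.737], [0.0, 0.0, 0.0, 1.0]]}
top bench z 0.22497902938403058
g 127 zmax 73.3 top [410.6 289.1  68.8] 49 foot [408.2 282.   30.3] 72 ydir [-0.277 -0.961] ext [58.5 13.5]
y 422 zmax 74.4 top [ 438. -256.   68.] 139 foot [ 439.5 -250.6   29.6] 193 ydir [-0.444 -0.896] ext [61.4 33.4]
green [[674.8, 66.0, 20.0], [693.6, -85.7, 20.0], [599.1, -95.2, 20.0], [581.1, 54.2, 20.0]] [[636.7 -15.   20. ]]
yellow [[682.3, -5.3, 20.0], [699.0, -97.7, 20.0], [618.8, -109.8, 20.0], [602.7, -18.6, 20.0]] [[650.4 -57.8  20. ]]
scene bench z 1.081863408165475
g 25 zmax 69.1 top [418.4 298.5  69.1] 1 foot [416.8 294.7  30.8] 23 ydir [-0.255 -0.967] ext [52.1 10.1]
y 321 zmax 74.0 top [ 445.9 -254.5   65.3] 77 foot [ 450.4 -249.4   29.1] 117 ydir [0.062 0.998] ext [65.2 41.5]
```

Emit:
send_rows(
  targets=[
    {"offset":[4,-4,-1],"spin":-0.12},
    {"offset":[8,-7,-2],"spin":-0.24},
    {"offset":[12,-10,-3],"spin":-0.36},
    {"offset":[15,-13,-4],"spin":-0.48},
    {"offset":[18,-15.5,-5],"spin":-0.6},
    {"offset":[21,-18,-6],"spin":-0.72},
    {"offset":[23,-19.5,-6],"spin":-0.84},
    {"offset":[24.5,-21,-6],"spin":-0.96},
  ],
)

```text
time_s: 1.37
eef_pos: [411.4, 286.5, 170.5]
ee_rot: [-0.0, 0.6, 0.8, -0.0]
force: [0.7, 1.3, -0.5]
grip_width: 0.998
grip_force: 0.0
```

Emit:
send_rows(
  targets=[
    {"offset":[0,0,0],"spin":-0.12},
    {"offset":[0,0,0],"spin":-0.24},
    {"offset":[0,0,0],"spin":-0.36},
    {"offset":[0,0,0],"spin":-0.48},
    {"offset":[0,0,0],"spin":-0.57},
    {"offset":[0,0,0],"spin":-0.57},
    {"offset":[0,0,0],"spin":-0.57},
  ],
)

```text
time_s: 1.95
eef_pos: [410.1, 288.4, 171.3]
ee_rot: [0.0, 0.798, 0.603, 0.0]
force: [0.5, 0.2, -0.4]
grip_width: 0.999
grip_force: 0.0
```

```bash
cat >> h.py <<'E'
def yaw_tool(st):
    q=st['ee_rot']; y=R.from_quat([q[1],q[2],q[3],q[0]]).as_matrix()[:,1]; return np.arctan2(y[1],y[0])
def shot(tag):
    st=ctrl.sense(); p,d=ctrl.capture('wrist'); cv2.imwrite(f'pics/{tag}.png',p[:,:,::-1]); np.savez(tag+'.npz',p=p,d=d)
    C=cloud('wrist',d,st); hsv=cv2.cvtColor(p,cv2.COLOR_RGB2HSV).astype(int)
    print('t',st['time_s'],'tcp',np.round(st['eef_pos'],1),'tool y ang',round(yaw_tool(st),3)); return st,p,d,C,hsv
def spacer(hsv,C,d,col,zlo=62,zhi=80):
    m=(hsv[...,1]>100)&(hsv[...,2]>40)&(abs(hsv[...,0]-(60 if col=='g' else 27))<(20 if col=='g' else 9))&(d>0)
    for nm,(a,b) in {'handle':(zlo,zhi),'foot':(zlo-39,zhi-42)}.items():
        mm=(m&(C[...,2]>a)&(C[...,2]<b)).astype(np.uint8)
        k,l,s,_=cv2.connectedComponentsWithStats(mm)
        if k<2: print(nm,'none');continue
        i=1+s[1:,4].argmax(); P=C[l==i]; r=cv2.minAreaRect(P[:,:2].astype(np.float32)); b=cv2.boxPoints(r)
        e=b[1]-b[0]; f=b[2]-b[1]; L=e if np.hypot(*e)>np.hypot(*f) else f
        print(col,nm,len(P),'z',np.median(P[:,2]).round(1),'centre',np.round(r[0],1),'size',np.round(r[1],1),'x-axis yaw',np.round((np.arctan2(L[1],L[0])%np.pi)-np.pi/2,3))
E
python3 - <<'E'
from h import *
st,p,d,C,hsv=shot('w1'); print(np.median(C[...,2][d>0])); spacer(hsv,C,d,'g')
E
```

```text
t 1.95 tcp [410.1 288.4 171.3] tool y ang -0.276
0.43019622225315857
g handle 389 z 69.1 centre [412.2 289.8] size [23.7 13.2] x-axis yaw -0.269
g foot 405 z 30.1 centre [417.8 309.5] size [18.5 13.4] x-axis yaw -0.286
```

View pics/w1.png

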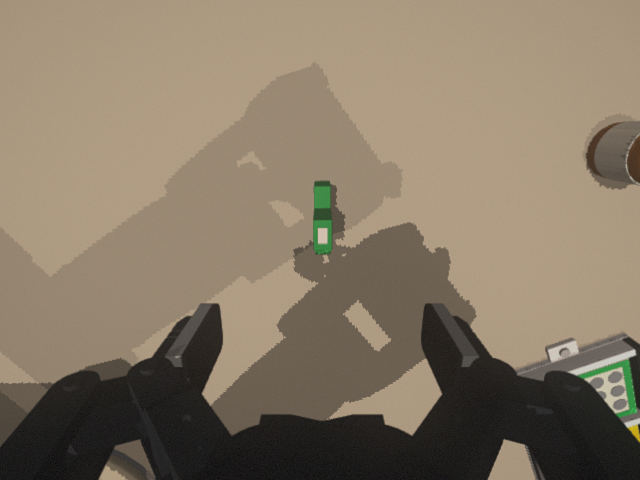

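The wrist view shows the green spacer upright at (322,218), lined up between the fingers, with the tray corner at lower right (600,400).

Emit:
send_rows(
  targets=[
    {"offset":[0.2,0.1,-4]},
    {"offset":[0.2,0.1,-8]},
    {"offset":[0.2,0.1,-11]},
    {"offset":[0.2,0.1,-13]},
    {"offset":[0.2,0.1,-13.9]},
    {"offset":[0.2,0.1,-13.9]},
  ],
)

```text
invalid input
```

Emit:
send_rows(
  targets=[
    {"offset":[0,0,0]},
    {"offset":[0,0,0]},
    {"offset":[0,0,0]},
    {"offset":[0,0,0]},
    {"offset":[0,0,0]},
    {"offset":[0,0,0]},
    {"offset":[0,0,0]},
    {"offset":[0,0,0]},
  ],
  grip=0,
  squeeze=40,
)

```text
invalid input
```

Emit:
send_rows(
  targets=[
    {"offset":[0.2,0.1,-4],"spin":0},
    {"offset":[0.2,0.1,-8],"spin":0},
    {"offset":[0.2,0.1,-11],"spin":0},
    {"offset":[0.2,0.1,-13],"spin":0},
    {"offset":[0.2,0.1,-13.9],"spin":0},
    {"offset":[0.2,0.1,-13.9],"spin":0},
    {"offset":[0.2,0.1,-13.9],"spin":0},
  ],
)

```text
time_s: 2.58
eef_pos: [412.5, 289.6, 33.0]
ee_rot: [0.0, 0.798, 0.602, 0.0]
force: [-0.3, -0.6, 0.1]
grip_width: 1.0
grip_force: 0.0
```

Emit:
send_rows(
  targets=[
    {"offset":[0,0,0],"spin":0},
    {"offset":[0,0,0],"spin":0},
    {"offset":[0,0,0],"spin":0},
    {"offset":[0,0,0],"spin":0},
    {"offset":[0,0,0],"spin":0},
    {"offset":[0,0,0],"spin":0},
    {"offset":[0,0,0],"spin":0},
    {"offset":[0,0,0],"spin":0},
  ],
  grip=0,
  squeeze=40,
)

```text
time_s: 3.25
eef_pos: [412.1, 289.4, 32.5]
ee_rot: [0.0, 0.799, 0.602, 0.0]
force: [-0.9, -0.2, 3.4]
grip_width: 0.156
grip_force: 44.0
```

Emit:
send_rows(
  targets=[
    {"offset":[0,0,3],"spin":0},
    {"offset":[0,0,7],"spin":0},
    {"offset":[1,-1.5,11],"spin":0.05},
    {"offset":[3,-4,14],"spin":0.1},
    {"offset":[5,-7,16],"spin":0.15},
    {"offset":[7,-10,16],"spin":0.2},
    {"offset":[9,-13,16],"spin":0.25},
    {"offset":[11,-16,16],"spin":0.3},
  ],
)

```text
time_s: 3.92
eef_pos: [522.8, 127.7, 192.6]
ee_rot: [0.0, 0.699, 0.715, 0.0]
force: [0.3, 1.0, -1.3]
grip_width: 0.158
grip_force: 43.4
```

Emit:
send_rows(
  targets=[
    {"offset":[2,-3,0],"spin":0.05},
    {"offset":[4,-6,0],"spin":0.08},
    {"offset":[6,-8,0],"spin":0.08},
    {"offset":[6.5,-9,0],"spin":0.08},
    {"offset":[6.5,-9,0],"spin":0.08},
    {"offset":[6.5,-9,0],"spin":0.08},
    {"offset":[6.5,-9,0],"spin":0.08},
  ],
)

```text
time_s: 4.5
eef_pos: [586.4, 40.6, 192.3]
ee_rot: [-0.0, 0.67, 0.742, -0.0]
force: [-0.9, -0.2, -0.1]
grip_width: 0.158
grip_force: 43.4
```

Run:
```python
from h import *
st,p,d,C,hsv=shot('w2'); spacer(hsv,C,d,'g',150,400)
```

```text
t 4.5 tcp [586.4  40.6 192.3] tool y ang 0.102
g handle 4416 z 212.9 centre [586.6  49.6] size [13.9 42.4] x-axis yaw 0.118
g foot 4416 z 212.9 centre [586.6  49.6] size [13.9 42.4] x-axis yaw 0.118
```

View pics/w2.png

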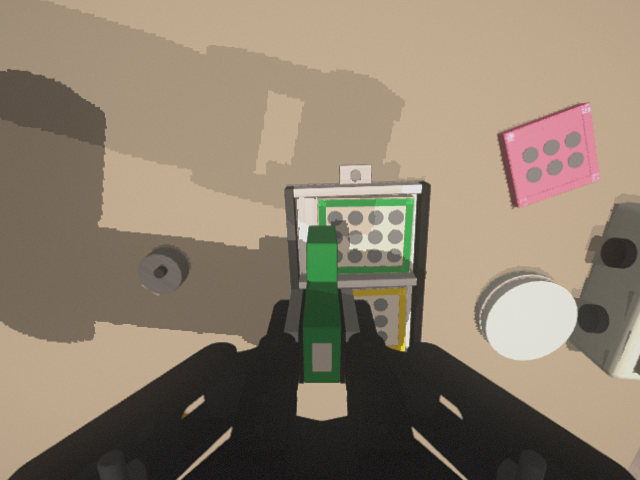

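The held spacer is centred and hides part of the front gap. The green tile border is visible at (318–412, 197–275), the stop is the dark bar on the right at x≈420, and the rail is on the left at x≈293.

```bash
cat > tray.py <<'E'
from h import *
from scipy.optimize import minimize
def load(tag,st):
    z=np.load(tag+'.npz'); d=z['d']; C=cloud('wrist',d,st); return z['p'],d,C,cv2.cvtColor(z['p'],cv2.COLOR_RGB2HSV).astype(int)
def tile(hsv,C,d,h,lim=None):
    m=(hsv[...,1]>110)&(hsv[...,2]>40)&(abs(hsv[...,0]-h)<(20 if h==60 else 9))&(d>0)&(C[...,2]>14)&(C[...,2]<26)
    k,l,s,_=cv2.connectedComponentsWithStats(m.astype(np.uint8)); i=1+s[1:,4].argmax()
    P=C[l==i]; r=cv2.minAreaRect(P[:,:2].astype(np.float32)); print('tile',len(P),'z',np.median(P[:,2]).round(1),'c',np.round(r[0],1),'size',np.round(r[1],1),'ang',np.round(np.radians(r[2]),3)); return P
def tray(C,d,c0,yaw0):
    # height-map edges in tray-aligned frame about c0
    m=(d>0)&(C[...,2]>-5)&(C[...,2]<40); P=C[m]
    m2=np.hypot(*(P[:,:2]-c0).T)<170; P=P[m2]
    hi=P[(P[:,2]>21.5)&(P[:,2]<27)]
    best=max(np.arange(yaw0-.08,yaw0+.08,.004),key=lambda a:sum((np.histogram(hi[:,:2]@v,bins=np.arange(-1200,1200,2))[0]**2.).sum() for v in ([np.cos(a),np.sin(a)],[-np.sin(a),np.cos(a)])))
    a=best; print('tray yaw',round(a,3),'n',len(hi),'z',np.median(hi[:,2]).round(1))
    ex=np.array([np.cos(a),np.sin(a)]); ey=np.array([-np.sin(a),np.cos(a)])
    for nm,v in (('x',ex),('y',ey)):
        q=(hi[:,:2]-c0)@v; H,e=np.histogram(q,bins=np.arange(-160,160,2)); print(nm,[(int(e[i]),int(H[i])) for i in range(len(H)) if H[i]>25])
    return a,ex,ey,P
E
python3 - <<'E'
from tray import *
st=ctrl.sense(); p,d,C,hsv=load('w2',st)
tile(hsv,C,d,60); tile(hsv,C,d,27)
c0=np.array([640.,0]); a,ex,ey,P=tray(C,d,c0,0.1)
E
```

```text
tile 1425 z 20.7 c [630.8  21.9] size [87.  73.1] ang 0.115
tile 764 z 20.8 c [658.4 -66.9] size [53.4 74.8] ang 0.147
tray yaw 0.136 n 5197 z 24.0
x [(-80, 182), (-78, 213), (-76, 217), (-74, 213), (-72, 65), (-70, 36), (-68, 37), (-66, 30), (-50, 36), (-44, 27), (-40, 27), (-38, 26), (-36, 27), (-34, 49), (-32, 60), (-30, 55), (-28, 50), (-26, 47), (-24, 58), (-22, 55), (-20, 42), (-18, 51), (-16, 52), (-14, 60), (-12, 59), (-10, 51), (-8, 45), (-6, 54), (-4, 50), (-2, 55), (0, 60), (2, 57), (4, 65), (6, 64), (8, 58), (10, 52), (12, 65), (14, 61), (16, 67), (18, 56), (20, 66), (22, 63), (24, 65), (26, 59), (28, 64), (30, 70), (32, 75), (34, 64), (36, 52), (38, 37), (40, 35), (42, 48), (44, 396), (46, 318), (48, 345), (50, 294), (114, 28), (116, 43)]
y [(-70, 31), (-64, 31), (-60, 27), (-56, 28), (-52, 26), (-50, 26), (-48, 32), (-46, 34), (-44, 31), (-42, 32), (-40, 31), (-38, 37), (-36, 45), (-34, 39), (-32, 31), (-30, 30), (-28, 124), (-26, 229), (-24, 197), (-22, 191), (-20, 187), (-18, 32), (-16, 38), (-14, 43), (-12, 53), (-10, 52), (-8, 43), (-6, 41), (-4, 37), (-2, 41), (0, 49), (2, 51), (4, 57), (6, 48), (8, 43), (10, 43), (12, 45), (14, 41), (16, 45), (18, 45), (20, 48), (22, 55), (24, 53), (26, 45), (28, 59), (30, 41), (32, 43), (34, 47), (36, 53), (38, 67), (40, 55), (42, 55), (44, 71), (46, 58), (48, 56), (50, 58), (52, 54), (54, 67), (56, 67), (58, 65), (60, 49), (62, 41), (64, 215), (66, 322), (68, 318), (70, 331), (72, 155)]
```

Emit:
send_rows(
  targets=[
    {"offset":[-0.5,-1.3,0],"spin":0.034},
    {"offset":[-1.05,-2.65,-3],"spin":0.034},
    {"offset":[-1.05,-2.65,-7],"spin":0.034},
    {"offset":[-1.05,-2.65,-11],"spin":0.034},
    {"offset":[-1.05,-2.65,-13],"spin":0.034},
    {"offset":[-1.05,-2.65,-13],"spin":0.034},
    {"offset":[-1.05,-2.65,-13],"spin":0.034},
  ],
)

```text
time_s: 5.13
eef_pos: [576.3, 13.7, 62.7]
ee_rot: [-0.0, 0.657, 0.754, -0.0]
force: [0.4, -0.4, 0.3]
grip_width: 0.16
grip_force: 43.4
```

Run:
```python
from tray import *
st,p,d,C,hsv=shot('w3')
tile(hsv,C,d,60)
a=.136; ex=np.array([np.cos(a),np.sin(a)]); ey=np.array([-np.sin(a),np.cos(a)]); c=np.array([629.3,-25.])
X=(C[...,:2]-c)@ex; Y=(C[...,:2]-c)@ey; Z=C[...,2]; g=d>0
print('tcp tray',(np.array(st['eef_pos'])[:2]-c)@ex,(np.array(st['eef_pos'])[:2]-c)@ey)
for y in range(56,92,4):
    m=g&(abs(Y-y)<2)&(X>-72)&(X<-25)&(Z<150)
    print(y,' '.join('%d:%s'%(x,(lambda q:'%.0f'%np.median(q) if len(q) else '-')(Z[m&(abs(X-x)<1)])) for x in range(-68,-28,2)))
m=g&(hsv[...,1]>110)&(abs(hsv[...,0]-60)<20)&(Z>55)&(Z<140)
for lo,hi in((50,66),(66,90),(90,130)):
    q=m&(Z>lo)&(Z<hi)
    if q.sum()>20: print(lo,q.sum(),'x',np.percentile(X[q],[2,98]).round(1),'y',np.percentile(Y[q],[2,98]).round(1))
```

```text
t 5.1333 tcp [576.3  13.7  62.7] tool y ang 0.136
tile 4593 z 20.6 c [631.1  21.8] size [88.1 74. ] ang 0.118
tcp tray -47.23828527411344 45.56155634749275
56 -68:147 -66:113 -64:113 -62:114 -60:112 -58:99 -56:100 -54:118 -52:139 -50:139 -48:139 -46:140 -44:139 -42:138 -40:139 -38:113 -36:100 -34:100 -32:113 -30:114
60 -68:0 -66:140 -64:141 -62:139 -60:139 -58:139 -56:141 -54:142 -52:60 -50:60 -48:60 -46:60 -44:60 -42:60 -40:60 -38:141 -36:140 -34:140 -32:139 -30:139
64 -68:0 -66:138 -64:139 -62:140 -60:140 -58:141 -56:140 -54:141 -52:60 -50:60 -48:60 -46:60 -44:60 -42:60 -40:60 -38:142 -36:140 -34:140 -32:140 -30:140
68 -68:0 -66:24 -64:24 -62:24 -60:24 -58:14 -56:6 -54:6 -52:60 -50:60 -48:60 -46:60 -44:60 -42:60 -40:60 -38:6 -36:20 -34:20 -32:20 -30:20
72 -68:1 -66:24 -64:24 -62:24 -60:24 -58:22 -56:6 -54:6 -52:60 -50:60 -48:60 -46:60 -44:60 -42:60 -40:59 -38:6 -36:20 -34:21 -32:21 -30:20
76 -68:0 -66:24 -64:24 -62:24 -60:24 -58:13 -56:6 -54:6 -52:44 -50:46 -48:43 -46:46 -44:44 -42:44 -40:43 -38:6 -36:20 -34:21 -32:20 -30:20
80 -68:0 -66:24 -64:24 -62:24 -60:24 -58:20 -56:6 -54:6 -52:6 -50:6 -48:6 -46:6 -44:6 -42:6 -40:6 -38:6 -36:20 -34:21 -32:21 -30:21
84 -68:-0 -66:24 -64:24 -62:24 -60:24 -58:19 -56:6 -54:6 -52:6 -50:6 -48:6 -46:6 -44:6 -42:6 -40:6 -38:6 -36:19 -34:20 -32:20 -30:20
88 -68:0 -66:24 -64:24 -62:24 -60:24 -58:24 -56:24 -54:24 -52:24 -50:24 -48:24 -46:24 -44:24 -42:24 -40:24 -38:24 -36:24 -34:24 -32:24 -30:24
50 1289 x [-52.7 -39.7] y [56.6 74.8]
66 904 x [-52.6 -39.7] y [56.3 57.6]
90 1895 x [-52.7 -39.7] y [34.4 57.5]
```

View pics/w3.png

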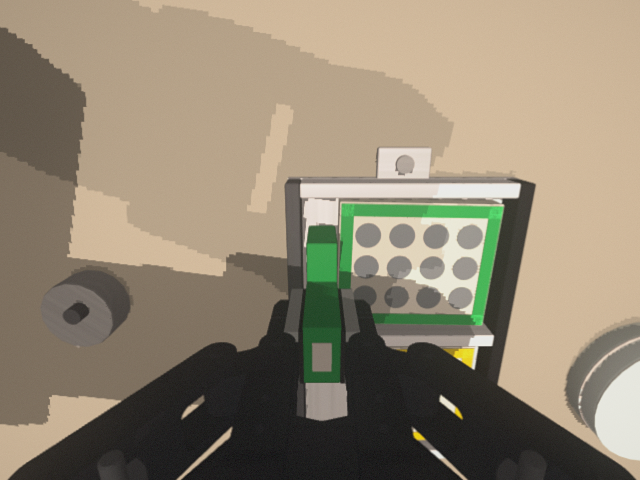

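The wrist view shows the spacer over the gap: foot at (322,255), rail at x≈295, tile front edge at x≈342. It is slightly close to the tile, so I'll shift it 1.5 mm towards the rail.

Emit:
send_rows(
  targets=[
    {"offset":[-0.15,-0.02,0],"spin":0},
    {"offset":[-0.15,-0.02,0],"spin":0},
    {"offset":[-0.15,-0.02,-0.7],"spin":0},
    {"offset":[-0.15,-0.02,-1.4],"spin":0},
    {"offset":[-0.15,-0.02,-2.0],"spin":0},
    {"offset":[-0.15,-0.02,-2.3],"spin":0},
    {"offset":[-0.15,-0.02,-2.4],"spin":0},
    {"offset":[-0.15,-0.02,-2.4],"spin":0},
  ],
)

```text
time_s: 5.85
eef_pos: [575.0, 12.7, 38.5]
ee_rot: [-0.0, 0.658, 0.753, -0.0]
force: [-2.9, 0.6, 5.4]
grip_width: 0.159
grip_force: 44.2
```

Emit:
send_rows(
  targets=[
    {"offset":[0,0,0],"spin":0},
    {"offset":[0,0,0],"spin":0},
    {"offset":[0,0,0],"spin":0},
    {"offset":[0,0,0],"spin":0},
    {"offset":[0,0,0],"spin":0},
    {"offset":[0,0,0],"spin":0},
  ],
  grip=1,
)

```text
time_s: 6.35
eef_pos: [575.1, 12.7, 38.2]
ee_rot: [-0.0, 0.658, 0.753, -0.0]
force: [-0.1, -0.3, 0.6]
grip_width: 0.981
grip_force: 0.0
```

Emit:
send_rows(
  targets=[
    {"offset":[0,0,2],"spin":0},
    {"offset":[0,0,5],"spin":0},
    {"offset":[0,0,9],"spin":0},
    {"offset":[0,0,13],"spin":0},
    {"offset":[0,0,15],"spin":0},
    {"offset":[0,0,15],"spin":0},
    {"offset":[0,0,15],"spin":0},
  ],
)

```text
time_s: 6.93
eef_pos: [575.3, 12.7, 188.9]
ee_rot: [0.001, 0.658, 0.753, 0.0]
force: [-1.0, 0.3, -0.7]
grip_width: 1.002
grip_force: 0.0
```

```bash
cat >> tray.py <<'E'
def prof(C,d,ys,xs,c,a,zmax=90):
    ex=np.array([np.cos(a),np.sin(a)]); ey=np.array([-np.sin(a),np.cos(a)])
    X=(C[...,:2]-c)@ex; Y=(C[...,:2]-c)@ey; Z=C[...,2]; g=(d>0)&(Z<zmax)
    for y in ys:
        m=g&(abs(Y-y)<2)
        print(y,' '.join('%d:%s'%(x,(lambda q:'%.0f'%np.median(q) if len(q) else '-')(Z[m&(abs(X-x)<1)])) for x in xs))
E
python3 - <<'E'
from tray import *
st,p,d,C,hsv=shot('w4')
spacer(hsv,C,d,'g',66,84); 
a,ex,ey,P=tray(C,d,np.array([629.3,-25.]),0.136)
tile(hsv,C,d,27)
prof(C,d,[-80,-70,-60,-46,-30,-20,-12,12,80],list(range(-68,-10,3))+list(range(44,68,3)),np.array([629.3,-25.]),.136)
E
```

```text
t 6.9333 tcp [575.3  12.7 188.9] tool y ang 0.135
g handle 372 z 75.0 centre [575.8  12.4] size [13.1 24. ] x-axis yaw 0.142
g foot 350 z 36.1 centre [573.4  32.8] size [12.1 18.7] x-axis yaw 0.133
tray yaw 0.136 n 7065 z 23.9
x [(-66, 389), (-64, 395), (-62, 397), (-60, 413), (-58, 66), (-56, 53), (-54, 54), (-52, 61), (-50, 43), (-48, 51), (-46, 62), (-44, 61), (-42, 53), (-40, 52), (-38, 65), (-36, 65), (-34, 63), (-32, 73), (-30, 63), (-28, 61), (-26, 69), (-24, 70), (-22, 67), (-20, 71), (-18, 74), (-16, 68), (-14, 66), (-12, 72), (-10, 62), (-8, 70), (-6, 79), (-4, 73), (-2, 80), (0, 77), (2, 74), (4, 71), (6, 67), (8, 69), (10, 66), (12, 59), (14, 74), (16, 68), (18, 71), (20, 76), (22, 74), (24, 77), (26, 68), (28, 59), (30, 70), (32, 74), (34, 74), (36, 71), (38, 72), (40, 68), (42, 75), (44, 78), (46, 89), (48, 73), (50, 60), (52, 58), (54, 48), (56, 80), (58, 367), (60, 320), (62, 309), (64, 265), (128, 35), (130, 53), (132, 27)]
y [(-96, 185), (-94, 185), (-92, 193), (-90, 291), (-88, 61), (-82, 28), (-70, 26), (-62, 26), (-60, 27), (-48, 29), (-46, 37), (-44, 43), (-42, 
[... 1661 characters left out ...]
2:25 -59:24 -56:6 -53:6 -50:6 -47:6 -44:6 -41:7 -38:6 -35:6 -32:6 -29:6 -26:6 -23:6 -20:20 -17:20 -14:20 -11:20 44:20 47:20 50:19 53:6 56:7 59:18 62:24 65:24
-12 -68:0 -65:24 -62:24 -59:24 -56:7 -53:6 -50:6 -47:6 -44:6 -41:6 -38:6 -35:6 -32:6 -29:6 -26:7 -23:11 -20:21 -17:21 -14:21 -11:20 44:21 47:20 50:20 53:6 56:6 59:21 62:24 65:24
12 -68:-0 -65:24 -62:24 -59:24 -56:- -53:- -50:- -47:- -44:- -41:- -38:15 -35:21 -32:20 -29:21 -26:21 -23:21 -20:20 -17:20 -14:20 -11:20 44:20 47:20 50:20 53:- 56:6 59:21 62:24 65:24
80 -68:0 -65:24 -62:24 -59:24 -56:5 -53:6 -50:6 -47:6 -44:6 -41:6 -38:6 -35:21 -32:21 -29:20 -26:20 -23:20 -20:20 -17:20 -14:20 -11:20 44:20 47:20 50:21 53:20 56:- 59:16 62:24 65:25
```

View pics/w4.png

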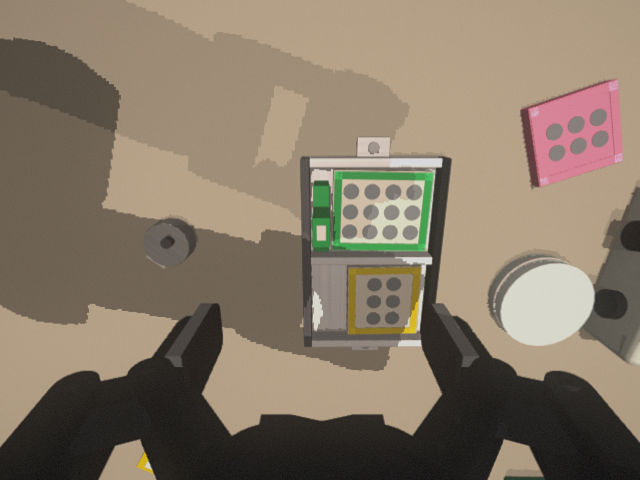

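The green spacer now stands in its gap at (321,215). The yellow tile is at (383,300) with a clear gap in front of it. Next I'll fetch the yellow spacer.

Emit:
send_rows(
  targets=[
    {"offset":[-1.5,-3,0],"spin":-0.08},
    {"offset":[-3.5,-6.5,0],"spin":-0.16},
    {"offset":[-5.5,-10,0],"spin":-0.24},
    {"offset":[-7.5,-13.5,0],"spin":-0.32},
    {"offset":[-9.5,-17,0],"spin":-0.4},
    {"offset":[-11.5,-20.5,0],"spin":-0.48},
    {"offset":[-13,-24,-1],"spin":-0.56},
    {"offset":[-13.7,-26.6,-1.5],"spin":-0.6},
  ],
)

```text
time_s: 7.65
eef_pos: [435.6, -255.1, 171.2]
ee_rot: [-0.002, 0.853, 0.523, -0.001]
force: [-0.6, 0.7, -0.8]
grip_width: 0.997
grip_force: 0.0
```

Emit:
send_rows(
  targets=[
    {"offset":[0,0,0],"spin":0},
    {"offset":[0,0,0],"spin":0},
    {"offset":[0,0,0],"spin":0},
  ],
)

```text
time_s: 7.9
eef_pos: [437.9, -252.6, 172.3]
ee_rot: [-0.001, 0.851, 0.525, -0.0]
force: [0.4, 0.6, -0.1]
grip_width: 1.0
grip_force: 0.0
```

Run:
```python
from h import *
st,p,d,C,hsv=shot('w5'); spacer(hsv,C,d,'y')
```

```text
t 7.9 tcp [ 437.9 -252.6  172.3] tool y ang -0.464
y handle 992 z 69.0 centre [ 440.8 -258. ] size [24.4 30. ] x-axis yaw 1.184
y foot 899 z 30.1 centre [ 448.7 -238.9] size [18.7 30. ] x-axis yaw 1.177
```

View pics/w5.png

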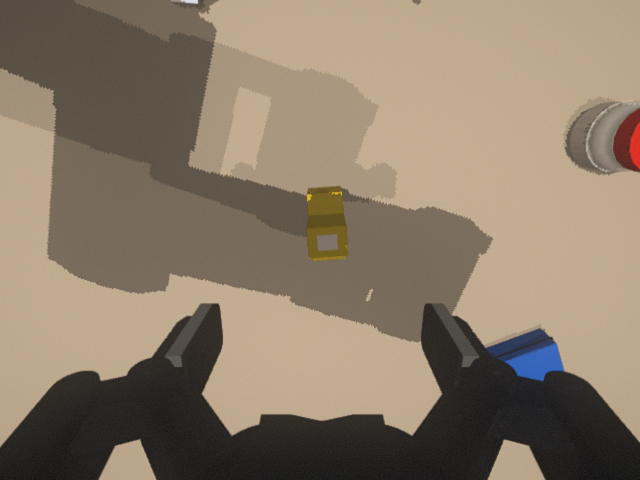

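The yellow spacer is upright between the fingers at (327,225), with the slide box well to the right at (525,355).

Emit:
send_rows(
  targets=[
    {"offset":[0.29,-0.54,-3],"spin":0.077},
    {"offset":[0.29,-0.54,-7],"spin":0.077},
    {"offset":[0.29,-0.54,-11],"spin":0.077},
    {"offset":[0.29,-0.54,-13.2],"spin":0.077},
    {"offset":[0.29,-0.54,-14.2],"spin":0.077},
    {"offset":[0.29,-0.54,-14.2],"spin":0.077},
    {"offset":[0.29,-0.54,-14.2],"spin":0.077},
  ],
)

```text
time_s: 8.53
eef_pos: [441.7, -258.6, 32.2]
ee_rot: [0.001, 0.83, 0.558, 0.0]
force: [-0.4, -0.3, 0.7]
grip_width: 1.001
grip_force: 0.0
```

Emit:
send_rows(
  targets=[
    {"offset":[0,0,0],"spin":0},
    {"offset":[0,0,0],"spin":0},
    {"offset":[0,0,0],"spin":0},
    {"offset":[0,0,0],"spin":0},
    {"offset":[0,0,0],"spin":0},
    {"offset":[0,0,0],"spin":0},
    {"offset":[0,0,0],"spin":0},
    {"offset":[0,0,0],"spin":0},
  ],
  grip=0,
  squeeze=80,
)

```text
time_s: 9.2
eef_pos: [441.2, -258.9, 31.9]
ee_rot: [0.0, 0.83, 0.558, 0.0]
force: [-2.2, 1.5, 6.5]
grip_width: 0.341
grip_force: 78.8
```

Emit:
send_rows(
  targets=[
    {"offset":[0,0,3],"spin":0},
    {"offset":[0,0,6.5],"spin":0.06},
    {"offset":[1,1,10],"spin":0.12},
    {"offset":[3,3.5,10.5],"spin":0.2},
    {"offset":[5,6,10.5],"spin":0.28},
    {"offset":[7,8.5,10.5],"spin":0.36},
    {"offset":[9,11,10.5],"spin":0.44},
    {"offset":[11,13.5,10.5],"spin":0.523},
  ],
)

```text
time_s: 9.87
eef_pos: [551.6, -122.3, 136.2]
ee_rot: [-0.0, 0.656, 0.754, -0.0]
force: [0.5, -0.8, -0.9]
grip_width: 0.345
grip_force: 79.4
```

Emit:
send_rows(
  targets=[
    {"offset":[2,2,0],"spin":0},
    {"offset":[3.5,4,0],"spin":0},
    {"offset":[4.4,4.8,0],"spin":0},
    {"offset":[4.44,4.78,-3],"spin":0},
    {"offset":[4.44,4.78,-6],"spin":0},
    {"offset":[4.44,4.78,-7.4],"spin":0},
    {"offset":[4.44,4.78,-7.4],"spin":0},
    {"offset":[4.44,4.78,-7.4],"spin":0},
  ],
)

```text
time_s: 10.53
eef_pos: [595.2, -75.9, 62.1]
ee_rot: [-0.001, 0.658, 0.753, -0.0]
force: [-0.6, 1.0, -1.7]
grip_width: 0.339
grip_force: 79.4
```

Run:
```python
from tray import *
st,p,d,C,hsv=shot('w6')
a=.136; ex=np.array([np.cos(a),np.sin(a)]); ey=np.array([-np.sin(a),np.cos(a)]); c=np.array([629.3,-25.])
tc=np.array(st['eef_pos'])[:2]-c; print('tcp tray',tc@ex,tc@ey)
prof(C,d,[-34,-28,-22,-16,-12,-8,0],range(-68,-6,2),c,a,150)
spacer(hsv,C,d,'y',62,75)
```

```text
t 10.5333 tcp [595.2 -75.9  62.1] tool y ang 0.135
tcp tray -40.70739154354618 -45.787922590078665
-34 -68:108 -66:113 -64:116 -62:113 -60:105 -58:100 -56:99 -54:88 -52:85 -50:95 -48:139 -46:137 -44:139 -42:139 -40:101 -38:140 -36:101 -34:137 -32:140 -30:99 -28:87 -26:85 -24:95 -22:104 -20:102 -18:110 -16:115 -14:114 -12:108 -10:20 -8:20
-28 -68:- -66:25 -64:131 -62:137 -60:140 -58:141 -56:140 -54:140 -52:141 -50:146 -48:60 -46:61 -44:60 -42:60 -40:60 -38:60 -36:60 -34:60 -32:60 -30:145 -28:144 -26:140 -24:139 -22:141 -20:140 -18:139 -16:134 -14:21 -12:20 -10:20 -8:20
-22 -68:- -66:24 -64:24 -62:24 -60:24 -58:18 -56:6 -54:60 -52:60 -50:60 -48:60 -46:60 -44:60 -42:60 -40:60 -38:60 -36:60 -34:60 -32:60 -30:60 -28:60 -26:60 -24:6 -22:9 -20:21 -18:20 -16:20 -14:21 -12:20 -10:20 -8:20
-16 -68:- -66:24 -64:24 -62:24 -60:24 -58:16 -56:6 -54:47 -52:46 -50:49 -48:46 -46:48 -44:48 -42:47 -40:47 -38:48 -36:46 -34:48 -32:46 -30:48 -28:47 -26:48 -24:6 -22:14 -20:21 -18:21 -16:21 -14:20 -12:20 -10:20 -8:20
-12 -68:- -66:24 -64:24 -62:24 -60:24 -58:19 -56:6 -54:6 -52:6 -50:6 -48:6 -46:6 -44:6 -42:6 -40:6 -38:6 -36:6 -34:6 -32:6 -30:6 -28:6 -26:6 -24:6 -22:14 -20:21 -18:20 -16:21 -14:20 -12:20 -10:20 -8:20
-8 -68:- -66:24 -64:24 -62:24 -60:24 -58:21 -56:6 -54:6 -52:6 -50:6 -48:6 -46:6 -44:6 -42:6 -40:6 -38:6 -36:6 -34:6 -32:6 -30:6 -28:6 -26:6 -24:6 -22:12 -20:17 -18:17 -16:18 -14:18 -12:19 -10:18 -8:17
0 -68:- -66:24 -64:24 -62:24 -60:24 -58:24 -56:24 -54:24 -52:24 -50:24 -48:24 -46:24 -44:24 -42:24 -40:24 -38:24 -36:24 -34:24 -32:24 -30:24 -28:24 -26:24 -24:24 -22:24 -20:24 -18:24 -16:24 -14:24 -12:24 -10:24 -8:24
y handle 935 z 69.0 centre [595.2 -64.3] size [32.1  2.5] x-axis yaw -1.443
y foot 7 z 32.7 centre [602.2 -44.9] size [3.1 0.2] x-axis yaw -1.334
```

View pics/w6.png

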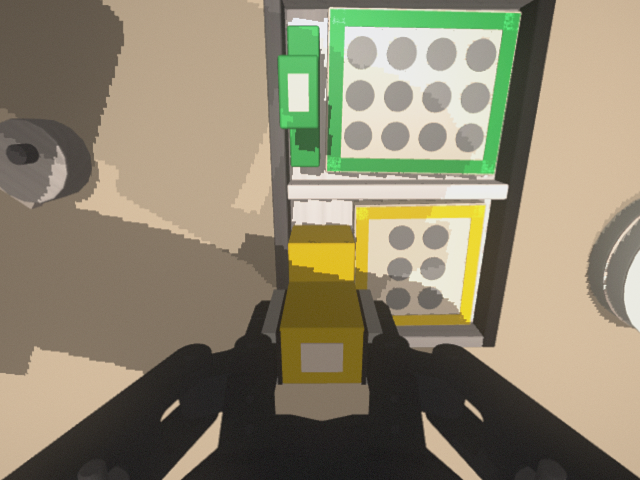

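The yellow spacer is centred over its gap: foot at (322,260), rail at x≈280, tile edge at x≈357. The green spacer is still standing at (300,95).

Emit:
send_rows(
  targets=[
    {"offset":[0,0,-0.6],"spin":0},
    {"offset":[0,0,-1.2],"spin":0},
    {"offset":[0,0,-1.8],"spin":0},
    {"offset":[0,0,-2.2],"spin":0},
    {"offset":[0,0,-2.3],"spin":0},
    {"offset":[0,0,-2.3],"spin":0},
    {"offset":[0,0,-2.3],"spin":0},
  ],
)

```text
time_s: 11.17
eef_pos: [595.5, -75.9, 39.4]
ee_rot: [0.0, 0.658, 0.753, 0.0]
force: [-0.9, -0.1, -2.5]
grip_width: 0.34
grip_force: 79.4
```

Emit:
send_rows(
  targets=[
    {"offset":[0.2,0.03,0],"spin":0},
    {"offset":[0.4,0.05,0],"spin":0},
    {"offset":[0.55,0.08,0],"spin":0},
    {"offset":[0.7,0.1,0],"spin":0},
    {"offset":[0.85,0.12,0],"spin":0},
    {"offset":[1.0,0.14,0],"spin":0},
    {"offset":[1.0,0.14,0],"spin":0},
    {"offset":[1.0,0.14,0],"spin":0},
  ],
)

```text
time_s: 11.83
eef_pos: [605.5, -74.5, 39.3]
ee_rot: [0.0, 0.658, 0.753, 0.0]
force: [0.2, -0.5, -1.8]
grip_width: 0.339
grip_force: 79.3
```

Free sliding so far. I'll keep pushing in small steps.

Emit:
send_rows(
  targets=[
    {"offset":[0.05,0.01,0],"spin":0},
    {"offset":[0.1,0.015,0],"spin":0},
    {"offset":[0.15,0.02,0],"spin":0},
    {"offset":[0.2,0.03,0],"spin":0},
    {"offset":[0.2,0.03,0],"spin":0},
  ],
)

```text
time_s: 12.25
eef_pos: [606.2, -74.4, 39.1]
ee_rot: [-0.001, 0.658, 0.753, -0.001]
force: [-7.0, -1.7, 2.4]
grip_width: 0.341
grip_force: 79.9
```

Emit:
send_rows(
  targets=[
    {"offset":[0.04,0.005,0],"spin":0},
    {"offset":[0.07,0.01,0],"spin":0},
    {"offset":[0.07,0.01,0],"spin":0},
    {"offset":[0.07,0.01,0],"spin":0},
    {"offset":[0.07,0.01,0],"spin":0},
    {"offset":[0.07,0.01,0],"spin":0},
  ],
)

```text
time_s: 12.75
eef_pos: [606.3, -74.4, 39.0]
ee_rot: [-0.002, 0.658, 0.753, -0.002]
force: [-10.3, -2.5, 4.0]
grip_width: 0.339
grip_force: 80.0
```

Run:
```python
from tray import *
st,p,d,C,hsv=shot('w7'); print(np.round(st['force'],1))
c=np.array([629.3,-25.]); tile(hsv,C,d,27)
prof(C,d,[-78,-30,-22,-12],list(range(-46,-8,2))+list(range(46,66,2)),c,.136,150)
spacer(hsv,C,d,'g',66,84)
```

```text
t 12.75 tcp [606.3 -74.4  39. ] tool y ang 0.135
[-10.3  -2.5   4. ]
tile 4982 z 20.5 c [658.1 -68. ] size [71.1 75.3] ang 0.136
-78 -46:- -44:- -42:- -40:- -38:- -36:- -34:- -32:- -30:- -28:- -26:- -24:- -22:- -20:- -18:- -16:- -14:- -12:- -10:- 46:20 48:20 50:21 52:21 54:21 56:21 58:21 60:24 62:24 64:24
-30 -46:120 -44:119 -42:119 -40:121 -38:125 -36:37 -34:37 -32:37 -30:37 -28:37 -26:37 -24:37 -22:37 -20:37 -18:125 -16:121 -14:119 -12:119 -10:120 46:20 48:20 50:20 52:21 54:21 56:20 58:22 60:24 62:24 64:24
-22 -46:6 -44:37 -42:37 -40:38 -38:37 -36:38 -34:37 -32:37 -30:37 -28:37 -26:37 -24:37 -22:37 -20:37 -18:37 -16:37 -14:37 -12:21 -10:21 46:20 48:20 50:20 52:21 54:21 56:20 58:22 60:24 62:24 64:24
-12 -46:6 -44:6 -42:6 -40:6 -38:6 -36:6 -34:6 -32:6 -30:6 -28:6 -26:6 -24:6 -22:6 -20:6 -18:6 -16:6 -14:13 -12:21 -10:20 46:21 48:20 50:21 52:20 54:21 56:20 58:22 60:24 62:24 64:24
g handle 3148 z 75.0 centre [576.4  12.4] size [13.9 24.1] x-axis yaw 0.126
g foot 1445 z 36.1 centre [579.1  -8.4] size [14.  18.3] x-axis yaw 0.142
```

View pics/w7.png

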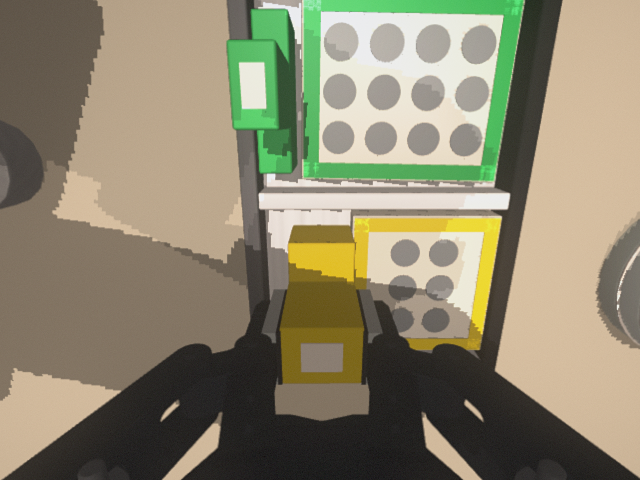

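The yellow tile is flush against the stop at (495,280) and squared up (yaw 0.136, same as the tray). The push is 10.6 N, the spacer is gripped and about 1 mm off the floor, and the green spacer still stands at (255,90).

```bash
python3 -c "
from rig import ctrl
print(ctrl.finish_job())"
```

```text
the job is handed in; nothing more can be done
None
```

I handed the job in at about 13 s: the green spacer stands let go in its gap, and the gripped yellow spacer holds the yellow tile flush on the stop at about 10 N; the hand-in returned no verdict.

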